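# Set up the tube filler: hang its tray bracket and select the round key

### The arm

A 6-joint arm with a two-finger parallel gripper is mounted at the origin on the work surface. World frame = base frame: x ahead of the robot, y to its left, z up, the work surface at z = 0. Lengths are in m, angles in degrees, forces in N, time in s.
With the tool pointing down it reaches from about 0.325 to 0.85 m from the base axis. Payload 15.5 kg.
Tool frame: the origin (TCP) lies midway between the tips of the shut fingers; the grasp point (between the pads) lies 19 mm behind it; y points along the fingers, x is the direction in which the jaws open and shut, and the axes are right-handed (so a half turn about y gives the same grasp; the last joint's range is limited). The gripper opens to 91 mm and grips with 3 to 60 N. Pads are 32 mm wide; open, the fingers measure 118 mm over their backs; the gripper's body (76 mm by 178 mm) begins 60 mm behind the grasp point.
Start: joints at [-5.472, 28.281, 77.091, -0, 74.628, -5.472], TCP at [0.625, 0, 0.214] pointing down, gripper open.
Joint ranges: [-166.48, 166.48], [-47.26, 123.95], [12.59, 153.08], [-70.14, 250.14], [6.76, 159.57], [-176.63, 176.63]. Speed limits (degrees/s): [108.29, 108.29, 147.25, 172.46, 172.46, 172.46].

### API

Orientations are given as a 3x3 rotation matrix whose columns are the frame's x, y, z axes.
In Python, from bench import ctrl gives the robot as it stands. The module is installed in compiled form; this text tells all that it offers. Calls block until the motion is done:
- ctrl.goto(position, orientation): joint-space move of the TCP to a pose.
- ctrl.move_l(position, vel=0.15, ori=None, contact_N=None): straight line of the TCP; ori=None keeps the orientation; vel is the mean speed in m/s. With contact_N (N) it stops when the force on the tool has changed by that much, and returns True; else False.
- ctrl.movej(angles): joint-space move.
- ctrl.command_gripper(opening): opening from 0.0 (shut) to 1.0 (fully open); the grip force is fixed at half the most; returns when the fingers have stopped.
- ctrl.sleep(seconds).
- ctrl.ik(position, orientation): joint angles nearest the present ones, or None.
- ctrl.read_camera(name): name is "scene" or "side" or "wrist"; returns the picture (384x512x3 uint8, blue, green, red); there is no depth.
- ctrl.camera_params(name): a dict with "fx", "fy", "cx", "cy" (pixels), "pose" (4x4, takes a point from camera to world coordinates); the wrist camera has in their place "T_tool_cam" (4x4, takes a point from camera to tool coordinates, whose origin is the TCP and whose axes are the tool frame's). Camera axes: x right, y up, looking along -z (the intrinsics and any distortion apply to the point x, -y, -z); pixel columns grow to the right and rows downward; lengths in m; the calibration is good to about 2 mm. A picture is of the moment at which its call begins: read the wrist's pose just before it. camera_params takes no time and is no camera call.
A pose or a line that the arm cannot do raises ctrl.MotionError and nothing moves.
- ctrl.sign_off(): hands the job in, once; it reports no verdict.
Readings, each from a call of its own:
- ctrl.current_t(): time.
- ctrl.current_q(): joint angles.
- ctrl.current_dq(): joint speeds.
- ctrl.current_effort(): joint torques, N m.
- ctrl.current_tool_pos(): TCP position.
- ctrl.current_eef_rot(): TCP orientation.
- ctrl.current_contact_force(): force on the tool from outside, world axes, zero at the start.
- ctrl.current_wrist_torque(): the same for the moment, N m.
- ctrl.current_grip_width(): opening from 0.0 (shut) to 1.0 (fully open).
Only numpy, scipy, OpenCV 4.12 (cv2) and the standard library are available. Lean on these libraries where they do the work, as an engineer would, in place of code of your own. Each camera call takes 0.05 s, during which the arm holds its last target.

### The job

Set up the tube-filling machine for the next batch: hang the loose steel tray bracket on the machine's slotted post, both hooks in the two slots and pushed down until it hangs home, and let go of it. Then press the round key of the key bank until it latches down and the key that was down pops up. Do not knock over the candle glass.

Things in the scene. Friction and masses are not known exactly. Their poses are not given: they have to be found in the camera images.
- machine: Fixed tube-filling machine, 180 (x) x 360 (y) x 164 mm high. Origin: centre of its underside; x to its back (away from robot), y left, z up. Left: white console, top 50 mm above the table, a row of four black keys 51 mm apart, grey housing behind them up to 75 mm high. Right: hollow aluminium post 72 mm wide, its middle at y=-120, flat front face at x=+40 mm looking to -x. Place and yaw vary.
- post_seat (a point): On the post's front face, midway between its two slots, level with their lower edges (125 mm above the table); axes as the machine's. Slots side by side, centres 20 mm either side (y), each 16 wide x 24 mm high, through a 6 mm wall with 28 mm free behind. The post ends 39 mm above this point.
- bracket: Loose steel tray bracket, about 0.3 kg, standing on its shelf plate. Origin: centre of the shelf plate's underside; x towards the hooks, y left, z up. Shelf plate 100 (x) x 60 x 5 mm; upright back plate 60 wide, 70 mm high at the +x end (rear face at x=+50); between them a central web. Place and yaw vary. Home: underside 67 mm above the table; hanging, it leans forward up to 0.04 rad.
- bracket_hooks (a point): On the bracket's rear face (x=50, y=0, z=58 mm in its frame), level with the tabs' undersides; meets post_seat when home. Two hooks, 8 mm wide at y=+-20, stand out 13 mm: tab z=58 to 64 mm, at its end a 5 mm thick lip down to z=47, 8 mm gap to the rear face. They enter the slots with this point 12 to 17 mm above post_seat, then go down until the tabs rest on the slots' lower edges.
- bracket_grip (a point): Grasp point in the bracket's central web (12 mm thick in y, from x=-30 to +45 mm, top 68 mm above the underside): x=-8, y=0, z=55 mm in the bracket's frame. Grip here from above, fingers closing along the bracket's y.
- key_round_top (a point): Centre of the top face of the round key, a disc 44 mm across; 70 mm above the table when up, 57 mm when latched down; the console's top is at 50 mm. The order of the keys in the row varies.
- key_square_top (a point): Centre of the top face of the square key, 40 x 40 mm.
- key_cross_top (a point): Centre of the top face of the cross-shaped key, 50 x 42 mm.
- key_bar_top (a point): Centre of the top face of the long bar key, 70 (x) x 26 mm; latched down at the start.
- key_round (a joint): Downward travel of the round key: 0 m up, about 0.013 latched down, 0.015 pressed to its stop. Up at the start. Press it to 0.014 or further, then let go: it stays latched. It takes 2 to 5 N. From about 0.003 m on, the key that was down is released and springs up; let go before about 0.0125 m, the round key springs up again too.
- key_square (a joint): Downward travel of the square key, as key_round; up at the start.
- key_cross (a joint): Downward travel of the cross key, as key_round; up at the start.
- key_bar (a joint): Downward travel of the bar key, as key_round. It is the one latched down (0.013 m) at the start.
- candle_glass: Black open candle glass, 74 mm across and 85 mm high, on the table in front of the machine's left end; origin at the centre of its foot. Must not be knocked over.
Not all that is in view belongs to the job. Leave any blue or purple look-alike of the bracket alone.

How it is judged (in metres and radians):
On the way, in this order (a step that is already met when the one before it is completed fails the run):
1. the bracket hangs home on the post and is let go, while the round key is still up (x of bracket_hooks in the frame of post_seat between -0.008 and 0.004 m and z of bracket_hooks in the frame of post_seat between -0.005 and 0.004 m and y of bracket_hooks in the frame of post_seat between -0.008 and 0.008 m and angle between bracket's own z axis and vertical below 0.12 rad and contact force between the fingers and bracket below 0.1 N and value of joint key_round below 0.004 m), for 0.2 s.
2. the round key is latched down (value of joint key_round above 0.009 m), for 0.2 s.
At the end, for the whole second after the job is handed in: The bracket hangs at rest on the post with both hooks home (bracket_hooks within 8 mm in front of and 4 mm behind post_seat, 8 mm sideways, 5 mm below to 4 mm above it; tilt under 0.12 rad), the round key is latched down (over 9 mm) and the square, cross and bar keys are up (under 3 mm) (x of bracket_hooks in the frame of post_seat between -0.008 and 0.004 m and z of bracket_hooks in the frame of post_seat between -0.005 and 0.004 m and y of bracket_hooks in the frame of post_seat between -0.008 and 0.008 m and angle between bracket's own z axis and vertical below 0.12 rad and linear speed of bracket below 0.02 m/s and value of joint key_round above 0.009 m and value of joint each of key_square, key_cross, key_bar below 0.003 m); the robot touches nothing.
It fails at once if the candle glass is knocked over (angle between candle_glass's own z axis and vertical above 0.5 rad).
It also fails if it takes over 48 s, if anything falls off the work surface, if the arm or the gripper's body presses on something with over 40 N, if the wrist force passes 120 N, or if a joint passes its speed limit or range.

## Working session

There is one attempt and no reset: what is moved stays moved. The work goes in short steps, each a Python script; the robot and the scene stay as the last script left them, time stands still between calls to the robot, and variables do not carry over. Pictures are saved under pics/ and viewed, and the job is handed in when it is done.

```bash
mkdir -p pics; python3 - <<'E'
from bench import ctrl
import cv2, numpy as np
np.set_printoptions(precision=4,suppress=True)
print(ctrl.current_t(),ctrl.current_tool_pos(),ctrl.current_eef_rot())
for n in ["scene","side","wrist"]:
    cv2.imwrite(f"pics/{n}0.png",ctrl.read_camera(n)); print(n,ctrl.camera_params(n))
E
```

```text
0.0 [0.6246 0.     0.2133] [[ 1.     -0.0012  0.    ]
 [-0.      0.0001  1.    ]
 [-0.0012 -1.      0.0001]]
scene {'fx': 480.0786124523708, 'fy': 480.0786124523708, 'cx': 256.84322106395234, 'cy': 184.0052825191774, 'pose': array([[-0.8556, -0.3799,  0.3516,  1.0083],
       [ 0.5175, -0.642 ,  0.5657,  0.7809],
       [ 0.0108,  0.666 ,  0.7459,  1.2134],
       [ 0.    ,  0.    ,  0.    ,  1.    ]])}
side {'fx': 381.55695369374916, 'fy': 381.55695369374916, 'cx': 258.10864702467575, 'cy': 187.28493663535068, 'pose': array([[-0.9984,  0.0435, -0.0351,  0.426 ],
       [-0.0548, -0.6408,  0.7658,  0.758 ],
       [ 0.0109,  0.7665,  0.6421,  0.7747],
       [ 0.    ,  0.    ,  0.    ,  1.    ]])}
wrist {'fx': 280.1736211627572, 'fy': 280.1736211627572, 'cx': 255.94381266112595, 'cy': 189.12659360547661, 'T_tool_cam': array([[ 1.    , -0.0008,  0.0006, -0.0003],
       [ 0.0008,  0.239 , -0.971 , -0.1718],
       [ 0.0006,  0.971 ,  0.239 ,  0.0668],
       [ 0.    ,  0.    ,  0.    ,  1.    ]])}
```

View pics/scene0.png

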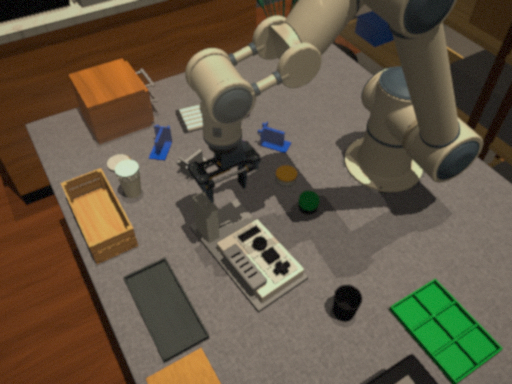

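View pics/side0.png

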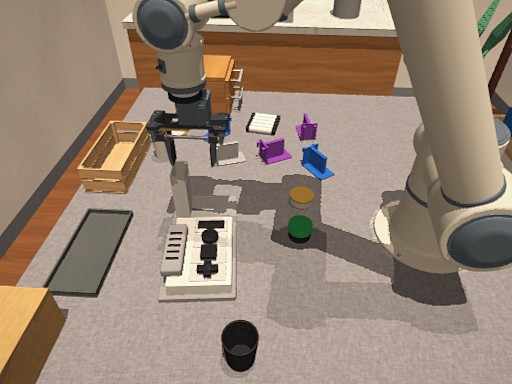

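View pics/wrist0.png

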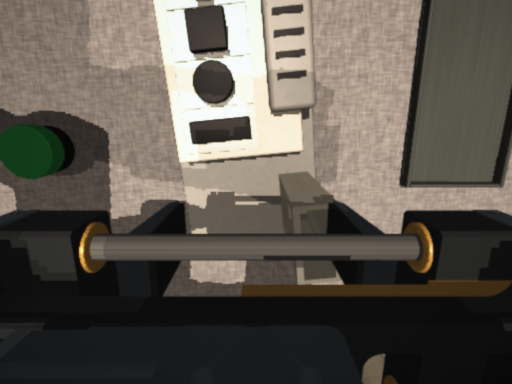

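```bash
cat > h.py <<'E'
from bench import ctrl
import cv2, numpy as np
np.set_printoptions(precision=4,suppress=True)
def cam(n,pos=None,R=None):
    p=ctrl.camera_params(n)
    if n=="wrist":
        T=np.eye(4);T[:3,:3]=np.array(R);T[:3,3]=pos
        P=T@p["T_tool_cam"]
    else: P=p["pose"]
    return p,P
def ray(c,uv):
    p,P=c
    d=np.array([(uv[0]-p["cx"])/p["fx"],-(uv[1]-p["cy"])/p["fy"],-1.0])
    return P[:3,3],P[:3,:3]@d
def onz(c,uv,z):
    o,d=ray(c,uv); return o+d*(z-o[2])/d[2]
def proj(c,X):
    p,P=c
    q=P[:3,:3].T@(np.array(X)-P[:3,3])
    return np.array([p["cx"]+p["fx"]*q[0]/-q[2],p["cy"]-p["fy"]*q[1]/-q[2]])
def down(a):
    # jaw axis at yaw a (deg)
    a=np.radians(a);x=np.array([np.cos(a),np.sin(a),0]);y=np.array([0,0,-1.]);return np.stack([x,y,np.cross(x,y)],1)
def shot(name):
    pos=np.array(ctrl.current_tool_pos());R=np.array(ctrl.current_eef_rot())
    im=ctrl.read_camera("wrist");cv2.imwrite(f"pics/{name}.png",im);np.savez(f"pics/{name}.npz",pos=pos,R=R)
    return im,cam("wrist",pos,R)
def load(name):
    d=np.load(f"pics/{name}.npz");return cv2.imread(f"pics/{name}.png"),cam("wrist",d["pos"],d["R"])
E
python3 - <<'E'
from h import *
s=cam("side");c=cam("scene")
for uv in [(230,155),(306,130),(272,152),(317,162)]: print(uv,onz(s,uv,0.02))
for uv in [(259,213),(305,270),(208,240),(262,304)]: print('machine scene',uv,onz(c,uv,0.02))
print('glass',onz(s,(240,345),0.04),onz(c,(346,303),0.04))
im=cv2.imread("pics/side0.png");cv2.imwrite("pics/crop1.png",cv2.resize(im[90:290,120:340],None,fx=3,fy=3,interpolation=cv2.INTER_CUBIC)[:600])
E
```

```text
(230, 155) [ 0.5726 -0.3072  0.02  ]
(306, 130) [ 0.3058 -0.4893  0.02  ]
(272, 152) [ 0.4296 -0.3353  0.02  ]
(317, 162) [ 0.2773 -0.2872  0.02  ]
machine scene (259, 213) [ 0.5035 -0.0156  0.02  ]
machine scene (305, 270) [0.4981 0.2301 0.02  ]
machine scene (208, 240) [ 0.6895 -0.0056  0.02  ]
machine scene (262, 304) [0.6605 0.258  0.02  ]
glass [0.4754 0.3765 0.04  ] [0.4708 0.3801 0.04  ]
```

View pics/crop1.png

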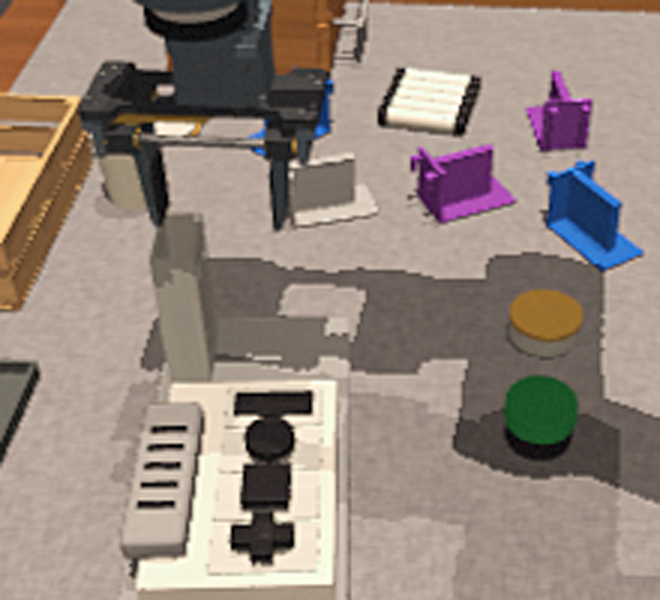

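```bash
python3 - <<'E'
from h import *
print(ctrl.ik([0.50,0.02,0.33],down(-90)),ctrl.ik([0.47,-0.30,0.28],down(-90)))
ctrl.goto([0.50,0.02,0.33],down(-90)); shot("m1")
print(ctrl.current_t())
ctrl.goto([0.47,-0.30,0.26],down(-90)); shot("b1")
print(ctrl.current_t(),ctrl.current_q())
for n in ["scene","side"]: cv2.imwrite(f"pics/{n}1.png",ctrl.read_camera(n))
E
```

```text
[-4.5498 12.2607 83.6915 -0.     84.0478 85.4502] [-38.6861  19.4117  81.2226  -0.      79.3656  51.3139]
1.6667
2.9667 [-38.5731  20.3207  82.9925   0.015   76.6647  51.3471]
```

View pics/m1.png

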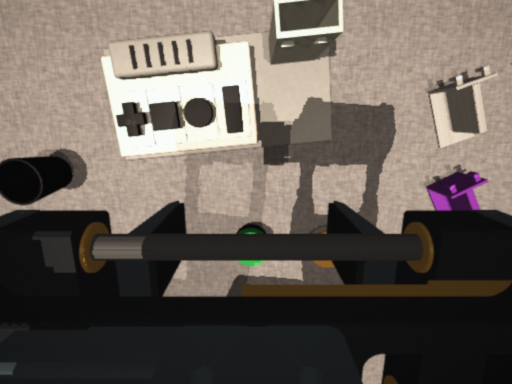

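View pics/b1.png

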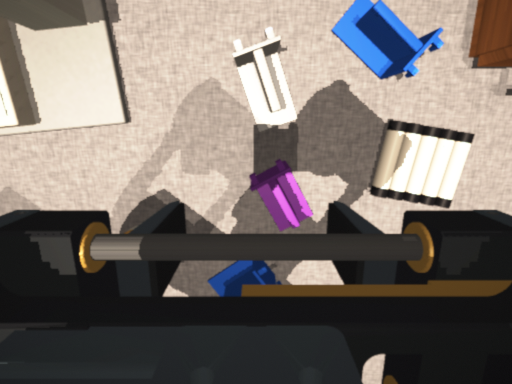

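View pics/side1.png

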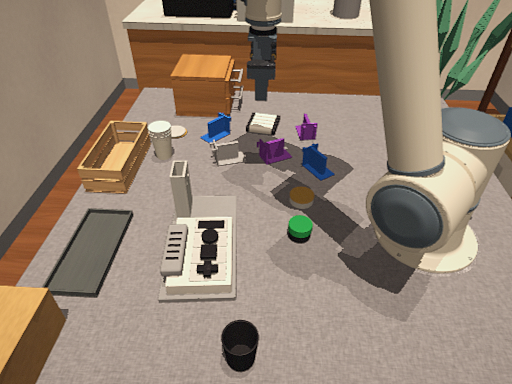

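```bash
python3 - <<'E'
from h import *
a=cv2.imread("pics/b1.png")[15:135,205:325];b=cv2.imread("pics/m1.png")[0:180,90:350]
cv2.imwrite("pics/cb.png",cv2.resize(a,None,fx=5,fy=5,interpolation=cv2.INTER_CUBIC))
cv2.imwrite("pics/cm.png",cv2.resize(b,None,fx=3,fy=3,interpolation=cv2.INTER_CUBIC))
E
```

```text
(no output)
```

View pics/cb.png

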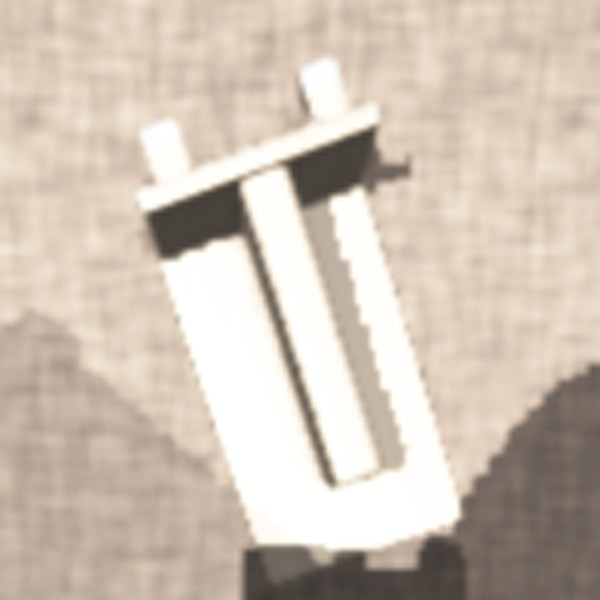

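View pics/cm.png

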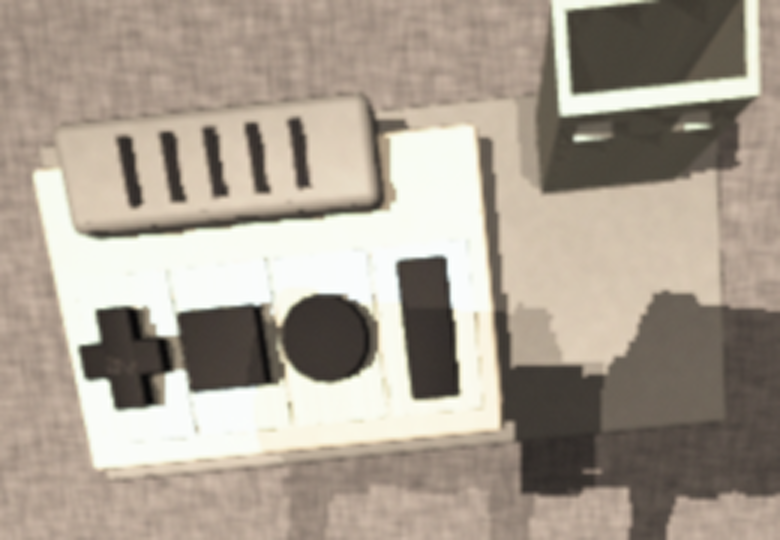

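```bash
python3 - <<'E'
from h import *
_,cb=load("b1");_,cm=load("m1")
B=lambda x,y,z:onz(cb,(205+x/5-.4,15+y/5-.4),z)
M=lambda x,y,z:onz(cm,(90+x/3-.33,y/3-.33),z)
p0=B(268,175,.068);p1=B(357,478,.068)
print('web',p0,p1,np.linalg.norm(p1-p0),np.degrees(np.arctan2(*(p0-p1)[[1,0]])))
l=B(139,192,.07);r=B(376,104,.07)
print('rear edge',l,r,np.linalg.norm(l-r),np.degrees(np.arctan2(*(l-r)[[1,0]]))-90)
m=(l+r)/2
h=[B(163,125,.064),B(320,63,.064)];print('hooks',h,np.linalg.norm(h[0]-h[1]))
f=[B(255,545,.005),B(460,520,.005)];print('front shelf',f,np.linalg.norm(f[0]-f[1]))
# post
a=M(555,117,.164);b=M(758,93,.164)
print('post',a,b,np.linalg.norm(a-b),np.degrees(np.arctan2(*(a-b)[[1,0]]))-90)
print('slots',M(592,133,.125),M(692,125,.125))
k=dict(round=(327,337,.07),cross=(126,357,.07),square=(224,347,.07),bar=(428,328,.057))
for n,v in k.items(): print(n,M(*v))
c=[M(92,468,.05),M(500,428,.05),M(475,125,.05),M(34,170,.05)];print(c)
# base
print('base',M(725,420,.0),M(110,475,0))
# side/scene rays to post top
E
```

```text
web [ 0.6186 -0.3019  0.068 ] [ 0.5491 -0.3244  0.068 ] 0.07309942608108866 17.930318364744398
rear edge [ 0.6144 -0.2712  0.07  ] [ 0.6335 -0.3272  0.07  ] 0.05909966043118022 18.826874881511173
hooks [array([ 0.6305, -0.2768,  0.064 ]), array([ 0.6439, -0.3142,  0.064 ])] 0.03972888798905851
front shelf [array([ 0.532 , -0.2989,  0.005 ]), array([ 0.5393, -0.3595,  0.005 ])] 0.06104011619650781
post [ 0.6532 -0.0005  0.164 ] [ 0.6613 -0.0741  0.164 ] 0.074012225619931 6.260467579369049
slots [ 0.6573 -0.0181  0.125 ] [ 0.6604 -0.0589  0.125 ]
round [0.5781 0.1049 0.07  ]
cross [0.5683 0.2053 0.07  ]
square [0.5732 0.1562 0.07  ]
bar [0.5829 0.0558 0.057 ]
[array([0.5105, 0.2382, 0.05  ]), array([0.5321, 0.0191, 0.05  ]), array([0.6789, 0.0316, 0.05  ]), array([0.6581, 0.2501, 0.05  ])]
base [ 0.5332 -0.1136  0.    ] [0.5001 0.2521 0.    ]
```

```bash
python3 - <<'E'
from h import *
a=cv2.imread("pics/side1.png")[145:235,150:250];b=cv2.imread("pics/scene1.png")
cv2.imwrite("pics/cs.png",cv2.resize(a,None,fx=6,fy=6,interpolation=cv2.INTER_CUBIC))
s=cam("side");c=cam("scene")
ex=np.array([np.cos(np.radians(5.6)),np.sin(np.radians(5.6)),0]);ey=np.array([-ex[1],ex[0],0])
P=np.array([.6573,-.0373,.125])
for n,k in (("side",s),("scene",c)):
  print(n,[proj(k,P+ey*y+np.array([0,0,.039])) for y in (.036,-.036)],[proj(k,P+ey*y) for y in(.02,-.02)])
u,v=proj(c,P).astype(int)
cv2.imwrite("pics/cc.png",cv2.resize(b[v-40:v+60,u-50:u+50],None,fx=6,fy=6,interpolation=cv2.INTER_CUBIC));print(u-50,v-40)
_,cb=load("b1")
B=lambda x,y,z:onz(cb,(205+x/5-.4,15+y/5-.4),z)
for q in [((253,530),(165,262)),((460,510),(368,190))]:
  d=B(*q[1],.005)-B(*q[0],.005);print(np.degrees(np.arctan2(d[1],d[0])),(B(*q[1],.005)))
E
```

```text
side [array([183.3263, 176.2138]), array([186.1665, 159.7942])] [array([185.6476, 183.9662]), array([187.1385, 174.7292])]
scene [array([216.6783, 206.0363]), array([202.8747, 190.444 ])] [array([214.3058, 211.0951]), array([206.7851, 202.4836])]
160 166
18.721760653274874 [ 0.6101 -0.2733  0.005 ]
18.4233410412369 [ 0.629  -0.3304  0.005 ]
```

View pics/cs.png

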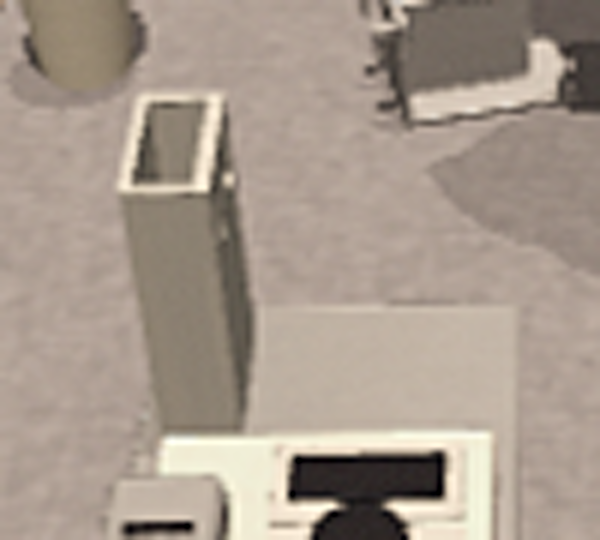

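View pics/cc.png

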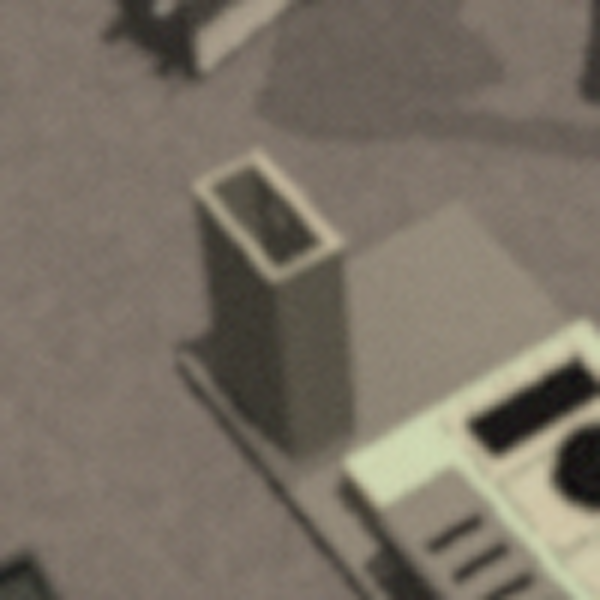

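```bash
python3 - <<'E'
from h import *
R=down(18.4-90)
ctrl.command_gripper(0.7)
ctrl.goto([.5687,-.318,.13],R)
ctrl.move_l([.5687,-.318,.037],vel=.12,contact_N=6) and print("contact!",ctrl.current_tool_pos())
ctrl.command_gripper(0.0)
print(ctrl.current_t(),ctrl.current_grip_width()*91,ctrl.current_contact_force(),ctrl.current_wrist_torque())
ctrl.move_l([.5687,-.318,.20],vel=.2)
print(ctrl.current_contact_force(),ctrl.current_wrist_torque())
# pre-insertion standoff 45 mm
a=5.6;t=np.radians(a);ex=np.array([np.cos(t),np.sin(t),0])
P=np.array([.6568,-.0367,.125])
T=P-ex*(.058+.05)+np.array([0,0,.0145-.022])
ctrl.goto(T+np.array([0,0,.06]),down(a-90))
ctrl.move_l(T,vel=.15)
print(ctrl.current_t(),ctrl.current_tool_pos(),T)
shot("i1")
for n in ["scene","side"]: cv2.imwrite(f"pics/{n}2.png",ctrl.read_camera(n))
E
```

```text
6.1333 11.804030075497014 [-0.6093 -0.1435 -0.0978] [ 0.0259  0.0265 -0.0405]
[-0.0372 -0.5324 -3.3368] [ 0.0251  0.1858 -0.0526]
8.7083 [ 0.5498 -0.0479  0.1178] [ 0.5493 -0.0472  0.1175]
```

View pics/i1.png

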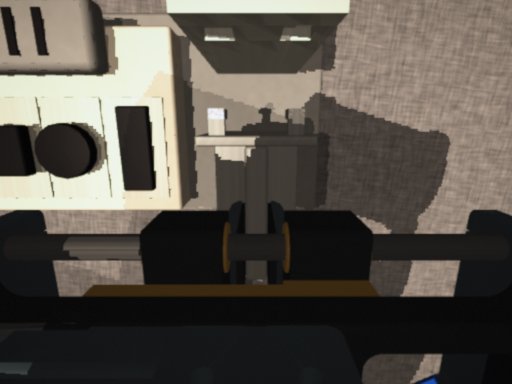

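View pics/side2.png

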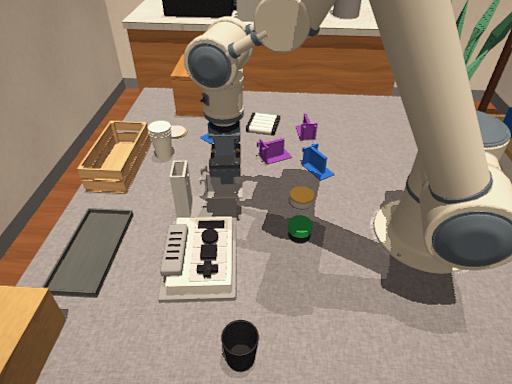

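```bash
python3 - <<'E'
from h import *
b=cv2.imread("pics/i1.png")[0:150,160:355]
b=np.clip(b.astype(float)*1.6,0,255).astype(np.uint8)
cv2.imwrite("pics/ci.png",cv2.resize(b,None,fx=4,fy=4,interpolation=cv2.INTER_CUBIC))
E
```

```text
(no output)
```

View pics/ci.png

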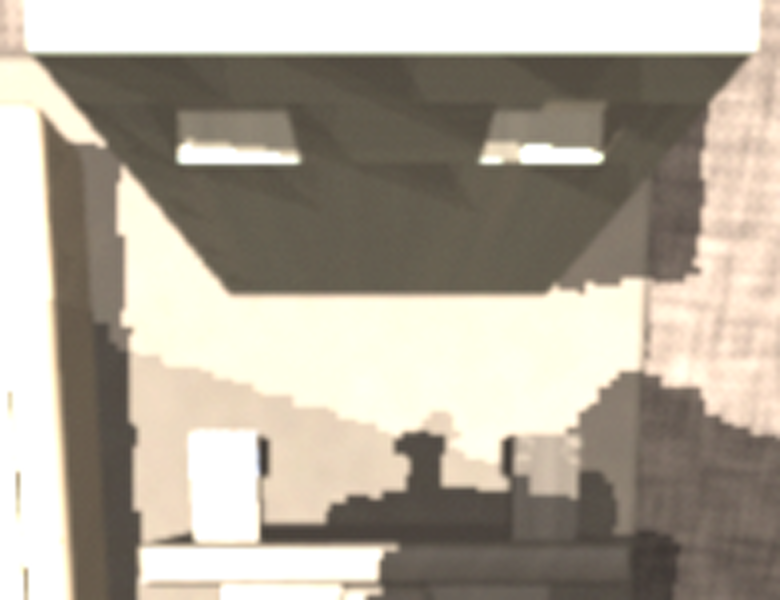

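```bash
python3 - <<'E'
from h import *
_,c=load("i1")
a=np.radians(5.6);W=np.array([[np.cos(a),np.sin(a),0],[-np.sin(a),np.cos(a),0],[0,0,1]])
I=lambda x,y,z:W@onz(c,(160+x/4-.375,y/4-.375),z)
tz=.1178+.022  # hooks z
S=[I(178,163,.125),I(300,163,.125),I(480,163,.125),I(604,163,.125)];print('slots',S)
print('top',I(26,53,.164),I(757,53,.164))
H=[I(x,430,tz+.006) for x in(188,262,515,580)];print('hooks',H)
print('rear',I(140,545,tz+.012),I(632,543,tz+.012))
print('tool',W@np.array([ .5498,-.0479,.1178]))
E
```

```text
slots [array([ 0.6503, -0.0737,  0.125 ]), array([ 0.6503, -0.09  ,  0.125 ]), array([ 0.6503, -0.1141,  0.125 ]), array([ 0.6504, -0.1307,  0.125 ])]
top [ 0.6505 -0.0655  0.164 ] [ 0.6505 -0.1386  0.164 ]
hooks [array([ 0.6151, -0.0771,  0.1458]), array([ 0.6151, -0.0862,  0.1458]), array([ 0.6151, -0.1174,  0.1458]), array([ 0.6151, -0.1254,  0.1458])]
rear [ 0.6015 -0.0717  0.1518] [ 0.6017 -0.1312  0.1518]
tool [ 0.5425 -0.1013  0.1178]
```

```bash
python3 - <<'E'
from h import *
a=np.radians(5.6);ex=np.array([np.cos(a),np.sin(a),0]);ey=np.array([-ex[1],ex[0],0])
p=np.array([.5493,-.0472,.1173])  # commanded baseline (actual .5498,-.0479,.1178)
p=p-.0006*ey
p0=np.array(ctrl.current_tool_pos())
ctrl.move_l(p+ex*.028,vel=.1)
hit=ctrl.move_l(p+ex*.052,vel=.03,contact_N=5)
q=np.array(ctrl.current_tool_pos())
print(hit,ctrl.current_t(),q,(q-p0)@ex,(q-p0)@ey,ctrl.current_contact_force())
shot("i2")
E
```

```text
True 9.9667 [ 0.5977 -0.0428  0.1167] 0.0478842927161015 7.803041428735371e-05 [ 0.3696  0.2957 -3.7735]
```

View pics/i2.png

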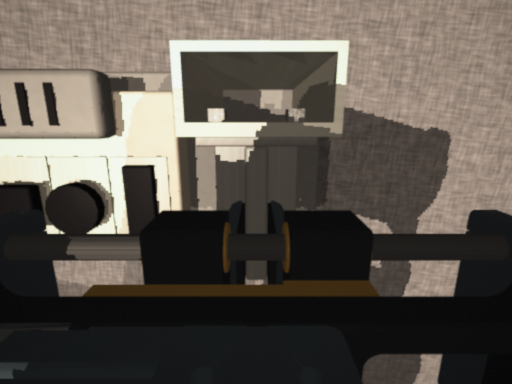

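```bash
python3 - <<'E'
from h import *
a=np.radians(5.6);ex=np.array([np.cos(a),np.sin(a),0]);ey=np.array([-ex[1],ex[0],0])
q=np.array(ctrl.current_tool_pos())
b=q-.0008*ex-.0003*ey
ctrl.move_l(b,vel=.03)
print(ctrl.current_tool_pos(),ctrl.current_contact_force())
hit=ctrl.move_l([b[0],b[1],.099],vel=.03,contact_N=6)
print(hit,ctrl.current_t(),ctrl.current_tool_pos(),ctrl.current_contact_force())
shot("i3")
cv2.imwrite(f"pics/side3.png",ctrl.read_camera("side"))
E
```

```text
[ 0.5968 -0.0432  0.1165] [ 0.2802 -0.0424 -2.6212]
True 10.7583 [ 0.5966 -0.0432  0.1017] [0.3725 0.1986 1.092 ]
```

View pics/i3.png

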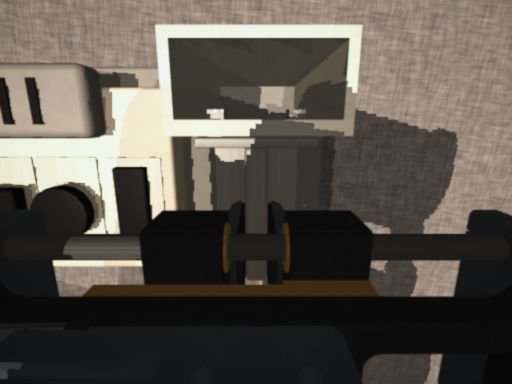

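```bash
python3 - <<'E'
from h import *
a=np.radians(5.6);ex=np.array([np.cos(a),np.sin(a),0])
ctrl.command_gripper(0.5)
print(ctrl.current_contact_force(),ctrl.current_tool_pos())
ctrl.sleep(.4)
q=np.array(ctrl.current_tool_pos())
ctrl.move_l(q+[0,0,.09],vel=.15)
ctrl.goto(q-ex*.09+[0,0,.17],down(5.6-90))
print(ctrl.current_t());shot("v1")
for n in ["scene","side"]: cv2.imwrite(f"pics/{n}4.png",ctrl.read_camera(n))
s=cv2.imread("pics/side4.png")[140:240,150:275];cv2.imwrite("pics/cs4.png",cv2.resize(s,None,fx=6,fy=6,interpolation=cv2.INTER_CUBIC))
E
```

```text
[-0.2636 -0.3078 -0.2361] [ 0.5964 -0.0431  0.1019]
13.2417
```

View pics/v1.png

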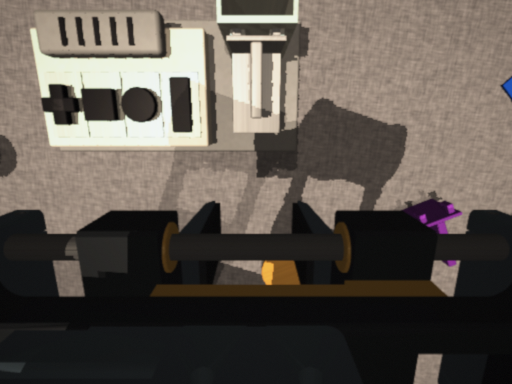

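View pics/cs4.png

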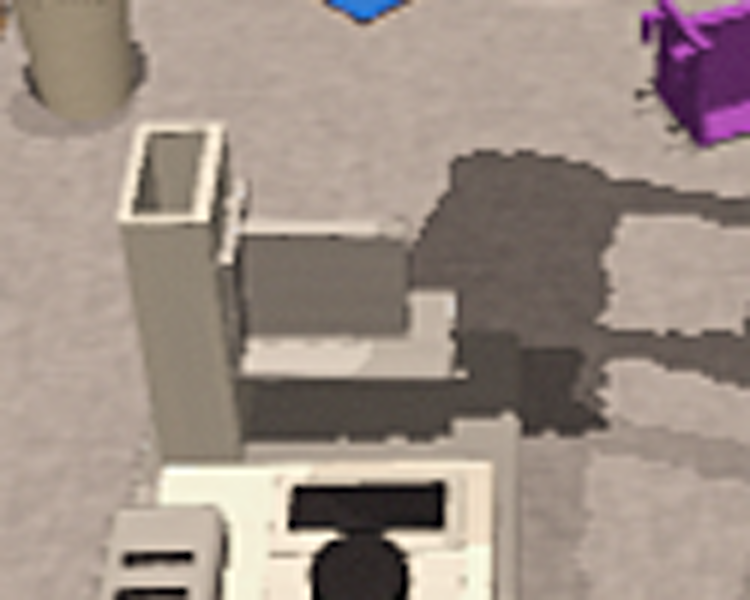

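```bash
python3 - <<'E'
from h import *
for n in ("v1","m1"):
  im,c=load(n)
  g=cv2.cvtColor(im,cv2.COLOR_BGR2GRAY)
  k=proj(c,[.578,.105,.07]);
  _,L,st,ce=cv2.connectedComponentsWithStats((g<70).astype(np.uint8))
  for i in range(1,len(st)):
    if st[i,4]>150 and abs(ce[i]-k).max()<110 and st[i,4]<2500:
      print(n,ce[i],st[i],onz(c,ce[i],.07))
print(ctrl.current_t())
E
```

```text
v1 [131.8761  45.7568] [ 50  13 122  44 444] [0.6456 0.1133 0.07  ]
v1 [62.6536 30.6013] [ 58  17  10  29 153] [0.6542 0.1961 0.07  ]
v1 [210.6836 103.8887] [206  35  11 109 512] [0.5872 0.0138 0.07  ]
v1 [238.2346  46.1154] [226  41  25  13 260] [ 0.6579 -0.0157  0.07  ]
v1 [180.9406 103.9879] [170  78  22  54 993] [0.5834 0.0515 0.07  ]
v1 [ 61.003  104.0152] [ 42  85  39  39 990] [0.5684 0.2038 0.07  ]
v1 [ 99.9804 103.9702] [  81   89   39   31 1074] [0.5733 0.1543 0.07  ]
v1 [139.5321 104.1066] [121  88  37  33 966] [0.5781 0.1041 0.07  ]
m1 [303.48    13.2395] [ 280    0   55   30 1148] [ 0.7092 -0.0452  0.07  ]
m1 [303.3376  43.6667] [293  36  25  23 237] [ 0.671  -0.0466  0.07  ]
m1 [232.576 108.924] [223  86  20  46 658] [0.5825 0.0545 0.07  ]
m1 [198.6635 112.1033] [185  99  29  28 639] [0.5779 0.1049 0.07  ]
m1 [132.0069 118.6827] [117 103  30  33 583] [0.5683 0.2049 0.07  ]
m1 [165.0202 115.4234] [150 102  31  28 692] [0.5731 0.1553 0.07  ]
m1 [273.6444 140.6752] [ 256  104   35   61 1170] [ 0.5362 -0.0071  0.07  ]
13.3917
```

```bash
python3 - <<'E'
from h import *
R=down(5.6)
ctrl.command_gripper(0.0)
ctrl.goto([.578,.1045,.16],R)
ctrl.move_l([.578,.1045,.08],vel=.12)
hit=ctrl.move_l([.578,.1045,.051],vel=.03,contact_N=14)
print(hit,ctrl.current_t(),ctrl.current_tool_pos(),ctrl.current_contact_force())
ctrl.sleep(.15)
print(ctrl.current_tool_pos(),ctrl.current_contact_force())
ctrl.move_l([.578,.1045,.16],vel=.12)
ctrl.goto([.50,.02,.30],down(5.6-90))
print(ctrl.current_t(),ctrl.current_contact_force());shot("f1")
for n in ["scene","side"]: cv2.imwrite(f"pics/{n}5.png",ctrl.read_camera(n))
s=cv2.imread("pics/side5.png")[140:300,140:300];cv2.imwrite("pics/cs5.png",cv2.resize(s,None,fx=3.7,fy=3.7,interpolation=cv2.INTER_CUBIC))
im,c=load("f1")
for x in [(.5835,.052),(.578,.1045),(.5731,.155),(.5684,.2045)]: print(proj(c,[*x,.07]))
E
```

```text
True 17.0083 [0.5783 0.1045 0.0552] [-2.9338 -0.5068 12.0422]
[0.5783 0.1045 0.0552] [-3.2841 -0.7902 14.8827]
19.5083 [-0.0651  0.3019 -0.0479]
[238.7636 105.1118]
[200.3266 105.292 ]
[163.3642 105.1704]
[127.1197 104.9733]
```

View pics/cs5.png

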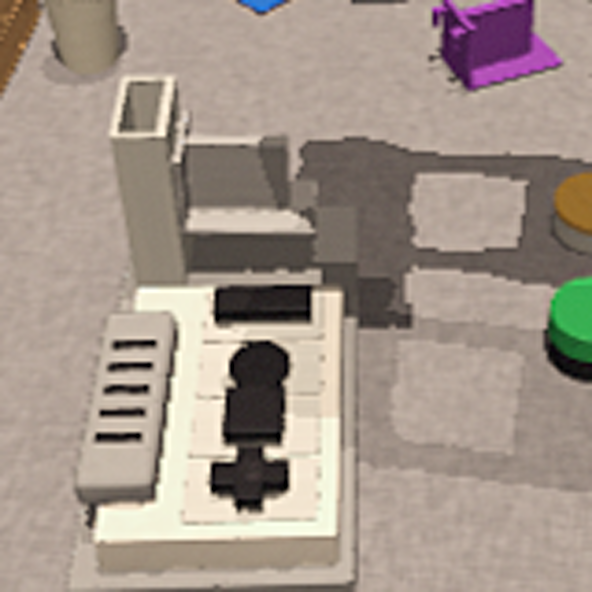

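View pics/f1.png

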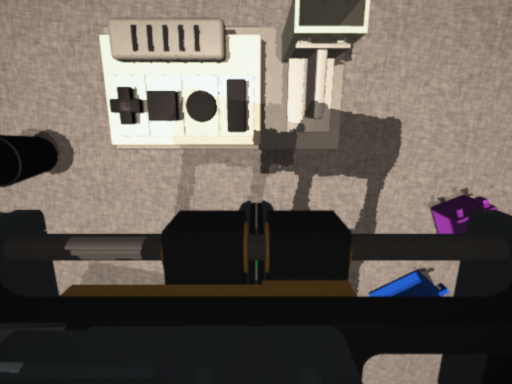

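```bash
python3 - <<'E'
from h import *
print(ctrl.current_dq(),ctrl.current_t()); ctrl.sign_off()
E
```

```text
[-0.0184 -0.0909 -0.0631 -0.0577  0.137   0.2073] 19.6583
the job is handed in; nothing more can be done
```

The bracket is on the post and let go, the round key is pressed, and I handed the job in at 19.7 s of the 48 s allowed. `sign_off` gives no verdict, so what follows is from my own checks.

- **Choosing the bracket:** I took the only grey one, at side pixel (230,152). The blue look-alikes at (317,162) and about (216,128) and the purple ones at (272,150) and (306,127) were left alone.
- **Hanging:** I gripped the bracket by its web and lined it up with the slots in one wrist picture, about 0.6 mm off sideways. Its rear face met the post after 47.9 mm, against 48.5 mm expected. I backed off 0.8 mm and lowered it until it seated, at TCP height 101.7 mm against a nominal 103 mm. Pictures after I let go and after the key press show it hanging level with both hooks in.
- **Key:** With the fingers shut I pressed the round key to its stop at TCP height 55.2 mm, where the force reached about 15 N. The last side picture shows the round key down and the bar, square and cross keys up. The key heights were judged by eye, not measured.
- **Candle glass:** It is at the left edge of the last wrist picture and looks upright; the arm never went near it.
- **Disagreements:** The side camera put the post about 3 to 4 mm nearer the robot than the wrist camera did, so I found that distance by touch. Measured widths of known parts were up to 3% off.

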